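# Push the stuck bung out of a cloth-roller tube

### The job

A wooden bung is stuck inside the short steel tube that stands upright in the push-out stand. Take the long push rod, the tool with the tall plain round handle, from the tool rack, push the bung down through the tube with it so that it drops out of the bottom into the tray below, then hang the rod back in its own hole of the rack.

Things in the scene. Friction and masses are not known exactly. Their poses are not given: they have to be found in the camera images.
- rod: Long push rod, plain wood, about 150 g, upright in one of the rack's 3 holes. Origin: centre of its lower tip; z up along it. Shaft 18 mm across, 0 to 95 mm above the tip; collar 54 mm across, 95 to 103 mm, rests on the rack; straight round handle 28 mm across, 103 to 158 mm, gripped from above. The other holes hold a dowel with ball knob, too short for the job, and a brush with flat bar handle.
- bung: Stuck wooden bung, a plain cylinder 38 mm across, 34 mm tall, 30 g. Origin: centre of its underside; z along it, up at the start. It sits in the steel tube, its top 20 mm below the tube's upper mouth, held by friction: 5 to 10 N push it down. It comes loose and drops by itself once pushed about 30 mm down from its start.
- stand: Push-out stand, fixed: dark wood bridge (100 x 156 mm, top 99 mm up) holding a bare steel tube upright over an open aluminium tray. Origin: on the table, on the tube's axis; z up. Tube 50 mm outside, bore 42 mm, open at both ends, lower end 65 mm and upper mouth 130 mm above the table. Tray 140 (x) by 118 (y) mm, 25 mm high, floor 4 mm up.
- rack: Tool rack, pale wood, fixed: plate 80 (x) by 270 (y) mm, top 112 mm above the table, on two end boards. Origin: on the table under the plate's middle; z up, y along the row. Through holes 34 mm across at x = 0, y = -85, 0, +85 mm; which tool hangs in which varies; the other two tools stand up to 146 mm above the table. The rod hangs with its collar on the plate, its tip 17 mm above the table.

How it is judged:
On the way, in this order (a step that is already met when the one before it is completed fails the run):
1. the push rod presses on the bung inside the tube (contact force between rod and bung above 1 N and z of bung in the frame of stand above 0.045 m), for 0.05 s.
2. the bung has dropped out of the tube's lower end into the tray (z of bung in the frame of stand below 0.042 m and horizontal distance between bung and stand below 0.09 m), for 0.2 s.
At the end, for the whole second after the job is handed in: The bung lies at rest in the tray under the tube (its underside's centre less than 42 mm above the table and within 90 mm of the tube's axis), and the push rod hangs at rest in a hole of the rack, collar down on the plate (height within 12 mm, upright within about 10 degrees), let go (all of step 2 and linear speed of bung below 0.05 m/s and z of rod in the frame of rack between 0.005 and 0.029 m and x of rod in the frame of rack between -0.03 and 0.03 m and y of rod in the frame of rack between -0.115 and 0.115 m and angle between rod's own z axis and vertical below 0.17 rad and linear speed of rod below 0.03 m/s); the robot touches nothing.
It also fails if it takes over 51 s, if anything falls off the work surface, if the arm or the gripper's body presses on something with over 40 N, if the wrist force passes 120 N, or if a joint passes its speed limit or range.

### The arm

A 6-joint arm with a two-finger parallel gripper is mounted at the origin on the work surface. World frame = base frame: x ahead of the robot, y to its left, z up, the work surface at z = 0. Lengths are in m, angles in rad, forces in N, time in s.
With the tool pointing down it reaches from about 0.375 to 0.925 m from the base axis. Payload 5.7 kg.
Tool frame: the origin (TCP) lies midway between the tips of the shut fingers; the grasp point (between the pads) lies 19 mm behind it; z points along the fingers, y is the line along which they close (so a half turn about z gives the same grasp; the last joint's range is limited). The gripper opens to 85 mm and grips with 20 to 120 N. Pads are 22 mm wide; open, the fingers measure 114 mm over their backs; the gripper's body (76 mm by 85 mm) begins 54 mm behind the grasp point. The pads swing forward as they close: fully open they stand 13 mm farther back than shut.
Start: joints at [1.071, 0.359, 1.51, -0, 1.272, -0.115], TCP at [0.225, 0.556, 0.231] pointing down, gripper open.
Joint ranges: [-2.97, 2.97], [-1.01, 2.36], [0.21, 2.38], [-0.96, 4.11], [0.2, 2.71], [-2.98, 2.98]. Speed limits (rad/s): [2.39, 2.39, 3.14, 3.14, 3.14, 3.14].

### API

Orientations are given as [roll, pitch, yaw] about the fixed x, y, z axes, in that order (R = Rz(yaw) Ry(pitch) Rx(roll)).
In Python, from rig import arm gives the robot as it stands. Calls block until the motion is done:
- arm.move_to(position, orientation): joint-space move of the TCP to a pose.
- arm.move_l(position, orientation=None, v=0.15, until_force=None): straight line of the TCP; orientation=None keeps the orientation; v is the mean speed in m/s. With until_force (N) it stops when the force on the tool has changed by that much, and returns True; else False.
- arm.move_joints(angles): joint-space move.
- arm.gripper_open() and arm.close_gripper(newtons=None): open the fingers fully, or close them until they stop; newtons is the grip in N (None keeps the last).
- arm.sleep(seconds).
- arm.ik(position, orientation): joint angles nearest the present ones, or None.
- arm.get_state(): the state.
- arm.read_camera(name): name is "scene" or "top" or "wrist"; returns a dict with "pixels" (384x512x3 uint8, blue, green, red), "range_z" (384x512 float32, m along the optical axis (not along the pixel's ray), 0 where there is no reading), "intrinsics" (3x3 intrinsics, pixels), "extrinsics" (4x4, takes a point from world to camera coordinates). Camera axes: x right, y down, z forward; pixel columns grow to the right and rows downward; lengths in m; the calibration is good to about 2 mm. A picture is of the moment at which its call begins.
A pose or a line that the arm cannot do raises arm.PlanningError and nothing moves.
- arm.job_done(): hands the job in; it is judged then, once.
The state is a dict: "t": time; "joint_pos": joint angles; "qvel": joint speeds; "joint_torque": joint torques, N m; "eef_pos": TCP position; "tool_rot": TCP orientation; "wrist_force": force on the tool from outside, world axes, zero at the start; "moment": the same for the moment, N m; "finger_gap": finger opening in m; "gripper_force": force on a finger pad.
Only numpy, scipy, OpenCV 4.12 (cv2) and the standard library are available. Lean on these libraries where they do the work, as an engineer would, in place of code of your own. Each camera call takes 0.05 s, during which the arm holds its last target. There are 200 camera calls.

## Working session

There is one attempt and no reset: what is moved stays moved. The work goes in short steps, each a Python script; the robot and the scene stay as the last script left them, time stands still between calls to the robot, and variables do not carry over. Pictures are saved under pics/ and viewed, at most 10 in all, crops included, and the job is handed in when it is done.

```bash
ls; mkdir -p pics; python3 - <<'E'
from rig import arm
import cv2,numpy as np
for n in("scene","top"):
    c=arm.read_camera(n); cv2.imwrite(f"pics/{n}0.png",c["pixels"]); np.savez(f"{n}0.npz",**c)
    print(n,c["intrinsics"].tolist(),np.linalg.inv(c["extrinsics"]).round(3).tolist())
s=arm.get_state();print(s["t"],s["eef_pos"],s["tool_rot"])
E
```

```text
pics
scene [[455.4534066764141, 0.0, 257.70120196596116], [0.0, 455.4534066764141, 191.2751450561291], [0.0, 0.0, 1.0]] [[-0.831, 0.472, -0.295, 0.774], [0.556, 0.691, -0.462, 0.422], [-0.014, -0.548, -0.836, 0.821], [0.0, 0.0, 0.0, 1.0]]
top [[364.7022475221894, 0.0, 258.59593548535764], [0.0, 364.7022475221894, 185.58827483004288], [0.0, 0.0, 1.0]] [[-0.01, -0.987, 0.16, 0.429], [-1.0, 0.011, 0.004, 0.007], [-0.006, -0.16, -0.987, 0.819], [0.0, 0.0, 0.0, 1.0]]
0.1 [0.2249541  0.55557574 0.23055467] [-3.13997427e+00 -1.69691979e-04  2.75675746e+00]
```

View pics/scene0.png

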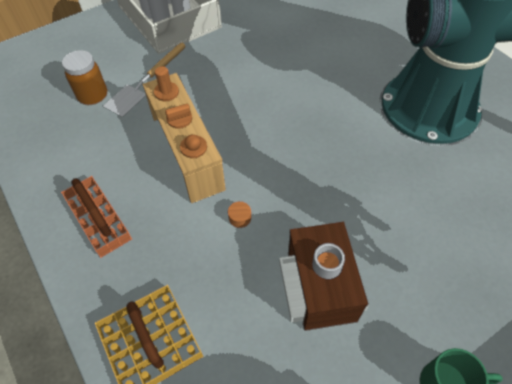

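View pics/top0.png

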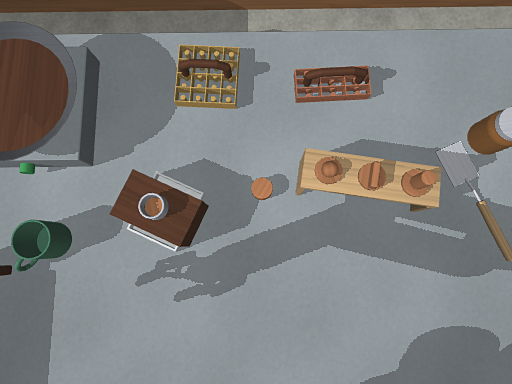

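The top view shows the rod at the right end of the rack (handle top about (429,177), collar about (415,183)). The bar brush is at (372,175), the ball knob at (330,169) and the tube mouth at (153,206). Next I'll turn these into positions using depth bands.

```bash
cat > h.py <<'E'
import numpy as np,cv2
def pts(c):
    K,z=c["intrinsics"],c["range_z"]; v,u=np.indices(z.shape)
    P=np.stack([(u-K[0,2])/K[0,0]*z,(v-K[1,2])/K[1,1]*z,z,np.ones_like(z)],-1)
    W=(P@np.linalg.inv(c["extrinsics"]).T)[...,:3]; W[z==0]=np.nan; return W
def near(W,xy,r,lo,hi):
    m=(np.hypot(W[...,0]-xy[0],W[...,1]-xy[1])<r)&(W[...,2]>lo)&(W[...,2]<hi); return W[m]
def circ(p):
    (x,y),r=cv2.minEnclosingCircle(p[:,:2].astype(np.float32)); return np.round([x,y,r,len(p),np.median(p[:,2])],4)
E
python3 - <<'E'
from h import *
for n in("top","scene"):
    c=dict(np.load(n+"0.npz")); W=pts(c)
    if n=="top": t0=W[193,153];r0=W[177,429];k0=W[175,372]; print(t0,r0,k0)
    print(n,"rod",circ(near(W,r0,.04,.165,.19)),"tube",circ(near(W,t0,.06,.118,.145)))
    p=near(W,k0,.17,.105,.118); 
    q=p[:,:2].astype(np.float32); print("rack",cv2.minAreaRect(q),np.median(p[:,2]))
    p=near(W,t0,.12,.09,.108); print("bridge",cv2.minAreaRect(p[:,:2].astype(np.float32)),np.median(p[:,2]))
E
```

```text
[0.52889169 0.2121688  0.12964074] [ 0.54581795 -0.29527038  0.17500525] [ 0.55658632 -0.20351305  0.14327953]
top rod [ 5.457e-01 -2.940e-01  1.400e-02  2.120e+02  1.748e-01] tube [5.056e-01 2.157e-01 2.520e-02 2.370e+02 1.289e-01]
rack ((0.559122622013092, -0.21069982647895813), (0.2707858681678772, 0.0808781310915947), 80.83710479736328) 0.11233790653406217
bridge ((0.505673348903656, 0.21597425639629364), (0.15720126032829285, 0.09998837858438492), 65.09974670410156) 0.09902994453396702
scene rod [ 5.456e-01 -2.950e-01  1.470e-02  1.350e+02  1.737e-01] tube [5.051e-01 2.147e-01 2.560e-02 3.480e+02 1.281e-01]
rack ((0.5591275095939636, -0.21178855001926422), (0.27500608563423157, 0.08059762418270111), 80.92083740234375) 0.11174314222598952
bridge ((0.5049421787261963, 0.21364647150039673), (0.1589682698249817, 0.10087502002716064), 64.98464965820312) 0.09872071919094083
```

```bash
python3 - <<'E'
from rig import arm
from h import *
s=arm.get_state(); j=s["joint_pos"]
best=None
for y in (1.412,1.412-np.pi):
    q=arm.ik([.5457,-.2947,.30],[np.pi,0,y])
    q2=arm.ik([.5053,.2150,.30],[np.pi,0,y+.9])
    print(y,None if q is None else np.round(q,2),None if q2 is None else np.round(q2,2))
    if q is not None and (best is None or abs(q[5])<abs(best[1][5])): best=(y,q)
y=best[0]; o=[np.pi,0,y]
arm.move_to([.5457,-.2947,.30],o)
arm.move_l([.5457,-.2947,.20],v=.15)
print(arm.move_l([.5457,-.2947,.130],v=.08,until_force=8))
arm.close_gripper(80)
s=arm.get_state();print(y,s["t"],s["eef_pos"],s["finger_gap"],s["gripper_force"],s["wrist_force"])
E
```

```text
1.412 [-0.61  0.34  1.37  0.    1.43 -0.45] [ 0.28  0.23  1.52  0.    1.39 -0.46]
-1.7295926535897932 [-0.61  0.34  1.37 -0.    1.43  2.69] [ 0.28  0.23  1.52 -0.    1.39  2.68]
False
1.412 5.7083 [ 0.54586623 -0.29486138  0.13040906] 0.02637506437699932 78.55286836624146 [-1.40870149  1.54203396  3.79585338]
```

```bash
python3 - <<'E'
from rig import arm
from h import *
arm.move_l([.5457,-.2947,.305],v=.12)
arm.move_to([.5053,.2150,.305],[np.pi,0,1.412+.9])
s=arm.get_state();print(s["t"],s["eef_pos"],s["finger_gap"],s["gripper_force"],s["wrist_force"])
c=arm.read_camera("scene"); cv2.imwrite("pics/s1.png",c["pixels"])
W=pts(c)
for z in np.arange(.175,.30,.01):
    p=near(W,[.505,.215],.045,z,z+.01)
    if len(p): print(round(z,3),len(p),p[:,:2].min(0).round(4),p[:,:2].max(0).round(4),p.mean(0).round(4))
E
```

```text
9.175 [0.50586983 0.2141898  0.30501787] 0.026604358836463247 78.59804034233093 [ 0.84328938  0.23767782 -0.85027709]
0.185 6 [0.5042 0.21  ] [0.5147 0.2213] [0.5113 0.2171 0.1937]
0.195 36 [0.5041 0.2074] [0.5157 0.2218] [0.5122 0.2167 0.1997]
0.205 40 [0.5017 0.2067] [0.5158 0.2215] [0.5118 0.2168 0.2105]
0.215 35 [0.5006 0.2068] [0.5156 0.2223] [0.5119 0.2169 0.2202]
0.225 42 [0.5032 0.2082] [0.5161 0.2218] [0.5116 0.2173 0.2298]
0.235 42 [0.5019 0.2067] [0.5157 0.2218] [0.5121 0.2169 0.2402]
0.245 34 [0.5044 0.208 ] [0.5159 0.222 ] [0.5126 0.2167 0.2492]
0.255 3 [0.5107 0.2192] [0.513  0.2208] [0.5119 0.22   0.2556]
0.285 476 [0.4836 0.1865] [0.534  0.2398] [0.5169 0.2181 0.2932]
0.295 112 [0.4875 0.1871] [0.5332 0.2402] [0.5172 0.2169 0.2959]
```

View pics/s1.png

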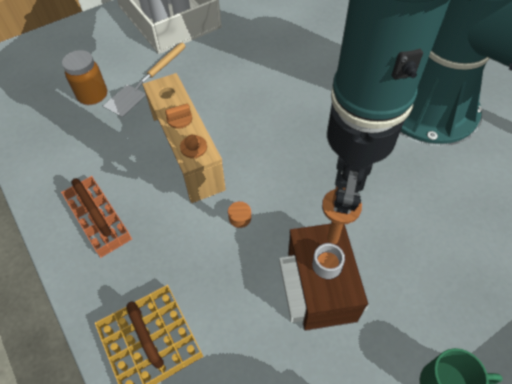

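The picture shows the rod upright in the gripper, collar about (342,210) and tip about (335,245), centred over the tube mouth at (328,261). Its hole in the rack at (168,93) is empty. Next: push.

```bash
python3 - <<'E'
from rig import arm
from h import *
x,y=.5053,.2150
arm.move_l([x,y,.235],v=.1)
print("contact",arm.move_l([x,y,.212],v=.03,until_force=3),arm.get_state()["eef_pos"],arm.get_state()["wrist_force"])
for z in (.205,.195,.185,.176):
    print(arm.move_l([x,y,z],v=.03,until_force=50),arm.get_state()["eef_pos"][2],arm.get_state()["wrist_force"].round(1))
arm.sleep(.3)
s=arm.get_state();print(s["t"],s["finger_gap"],s["wrist_force"])
arm.move_l([x,y,.305],v=.12)
c=arm.read_camera("scene"); a=c["pixels"]
arm.move_to([.5457,-.2947,.305],[np.pi,0,1.412])
c=arm.read_camera("top"); b=c["pixels"]; d=arm.read_camera("scene")["pixels"]
crop=lambda i,u,v:cv2.resize(i[v-60:v+60,u-65:u+65],None,fx=3,fy=3)
cv2.imwrite("pics/s2.png",np.hstack([crop(b,155,206),crop(d,325,270)]))
cv2.imwrite("pics/s3.png",d)
print(arm.get_state()["t"],arm.get_state()["eef_pos"],arm.get_state()["tool_rot"])
E
```

```text
contact True [0.50511955 0.21498348 0.22133351] [ 0.91100803 -1.24459625 -0.62117772]
False 0.20528764212003958 [-0.   0.4  2. ]
False 0.19441403166015106 [-0.3  0.8 -2.6]
False 0.18467140573583257 [-0.1 -1.  -2.2]
False 0.17572750650698646 [-0.  -0.  -1.4]
13.0083 0.026383826100225004 [ 0.88576582 -0.0887031  -0.90441483]
16.2417 [ 0.54614431 -0.29351865  0.30510438] [ 3.14144665e+00 -2.88298410e-04  1.41375049e+00]
```

View pics/s2.png

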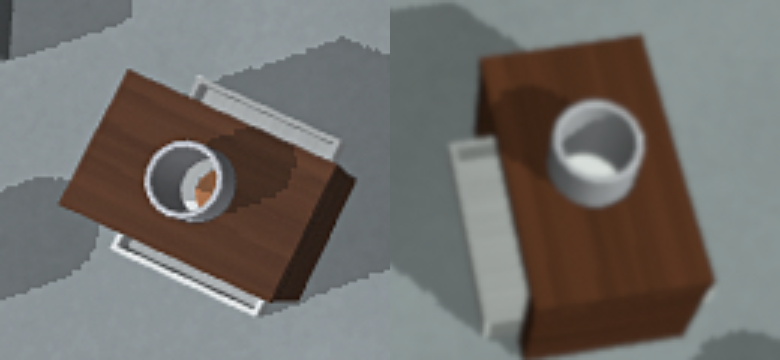

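View pics/s3.png

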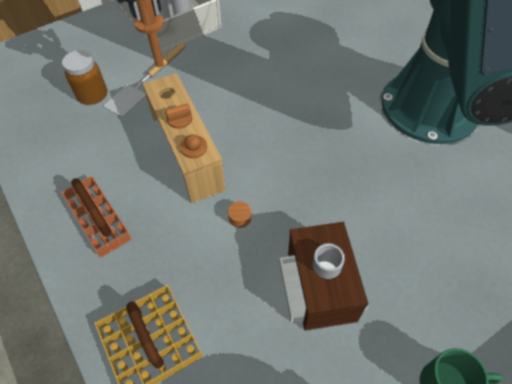

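Through the tube the tray floor is now visible, with the bung's brown end beside it at about (158,209) in the top view, so it has dropped out. The rod is upright above its empty hole (168,93 in the scene view), and I'll hang it now.

```bash
python3 - <<'E'
from rig import arm
from h import *
W=pts(arm.read_camera("top")); p=W[207:213,156:161].reshape(-1,3); print("bung",p[::6].round(3).tolist())
x,y=.5457,-.2947
# rod tip position check in scene view
V=pts(arm.read_camera("scene")); q=near(V,[x,y],.02,.2,.25); print("shaft",len(q),q[:,:2].min(0),q[:,:2].max(0))
arm.move_l([x,y,.27],v=.1)
print(arm.move_l([x,y,.142],v=.08,until_force=8),arm.get_state()["eef_pos"])
print(arm.move_l([x,y,.127],v=.02,until_force=4),arm.get_state()["eef_pos"],arm.get_state()["wrist_force"])
E
```

```text
bung [[0.512, 0.232, 0.036], [0.509, 0.229, 0.039], [0.507, 0.227, 0.04], [0.505, 0.225, 0.039], [0.494, 0.198, 0.13]]
shaft 189 [ 0.53800578 -0.29724765] [ 0.55598139 -0.28326093]
False [ 0.54601983 -0.29493112  0.14253957]
True [ 0.54559249 -0.29464151  0.13043878] [-0.72972718 -0.46465168  4.0964866 ]
```

Bung top is about 38 mm up, so it is in the tray, and the collar is seated at the original height. I'll release and retreat.

```bash
python3 - <<'E'
from rig import arm
from h import *
arm.gripper_open(); arm.sleep(.2)
arm.move_l([.5457,-.2947,.30],v=.12)
arm.move_to([.45,-.05,.35],[np.pi,0,1.8]); arm.sleep(.3)
c=arm.read_camera("scene"); cv2.imwrite("pics/s4.png",c["pixels"]); V=pts(c)
print(circ(near(V,[.5457,-.2947],.04,.165,.19)),arm.get_state()["t"],arm.get_state()["wrist_force"])
E
```

```text
[ 5.476e-01 -2.955e-01  1.560e-02  1.350e+02  1.736e-01] 22.9417 [-0.70935483 -0.12974047  0.75778823]
```

View pics/s4.png

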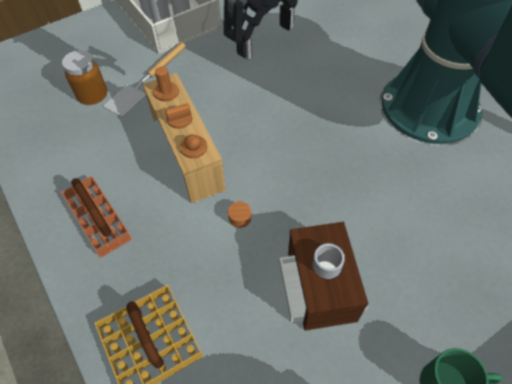

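The rod hangs upright in its own hole (handle about (165,80)), the tube is empty, and the gripper is clear of everything.

```bash
python3 -c "
from rig import arm
print(arm.job_done())"
```

```text
the job is handed in; nothing more can be done
None
```

The bung was pushed out and lies in the tray, the rod hangs upright in its own rack hole, and the job was handed in at about 23 s; the hand-in call returned no verdict.

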